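Find the weak spring clip on the job-card rail and take it out

TASK

One of the three spring clips on the aluminium card rail has gone weak. Tug the job cards straight up, gently, at about 7 N, one after another until you find the one that gives, and never drag a card that holds, for that spoils a sound clip. Stand the loose card in the deep black tray, then slide its clip out of the front of the rail by the red tab without forcing it and lay it in the shallow black tray; leave the two sound clips home with their cards seated, and do not disturb the tape measure or the spanner.

Things in the scene. Friction and masses are not known exactly. Their poses are not given: they have to be found in the camera images.
- rail: Aluminium card rail, fixed, 300 (y) x 44 (x) x 17 mm high, black end caps. Origin: centre of its underside; -x is its open front. Three T slots along x at y = -95, 0, +95 mm, shut at the back; slot floor 6 mm up, lips 12.5 to 16.5 mm up, play 1.6 mm to each side and 1.5 mm up. A clip slides 45 mm to -x to come clear.
- slot_lips: The overhanging lips of the rail's slots, part of the rail (same origin and axes): they hold the clips' feet down and take the load when a card is tugged.
- clip_1: Spring clip with a job card; three look alike, one is weak. Black, red tab in front, 300 g. Origin: centre of the foot's underside; x along its slot to the back, z up. Foot 38 x 22 x 5 mm; clip spans x -41 to +19 mm, y +-13 mm. Fixed jaw on -y, hinged jaw sprung shut on +y; they bear on the card at z 24 to 47 mm. A sound clip holds 17 N of upward pull, a weak one 3.3 N.
- clip_2: Spring clip with a job card; three look alike, one is weak. Black, red tab in front, 300 g. Origin: centre of the foot's underside; x along its slot to the back, z up. Foot 38 x 22 x 5 mm; clip spans x -41 to +19 mm, y +-13 mm. Fixed jaw on -y, hinged jaw sprung shut on +y; they bear on the card at z 24 to 47 mm. A sound clip holds 17 N of upward pull, a weak one 3.3 N.
- clip_3: Spring clip with a job card; three look alike, one is weak. Black, red tab in front, 300 g. Origin: centre of the foot's underside; x along its slot to the back, z up. Foot 38 x 22 x 5 mm; clip spans x -41 to +19 mm, y +-13 mm. Fixed jaw on -y, hinged jaw sprung shut on +y; they bear on the card at z 24 to 47 mm. A sound clip holds 17 N of upward pull, a weak one 3.3 N.
- clip_1_tab (a point): Centre of the top of this clip's red pull tab: 18 (x) x 12 (y) mm, reaching 42 mm down from here; 32 mm in front (-x) of the clip's origin and 55 mm above it. Grip it across y.
- clip_2_tab (a point): Centre of the top of this clip's red pull tab: 18 (x) x 12 (y) mm, reaching 42 mm down from here; 32 mm in front (-x) of the clip's origin and 55 mm above it. Grip it across y.
- clip_3_tab (a point): Centre of the top of this clip's red pull tab: 18 (x) x 12 (y) mm, reaching 42 mm down from here; 32 mm in front (-x) of the clip's origin and 55 mm above it. Grip it across y.
- card_1: Job card in the clip of the same number: white steel plate 40 (x) x 4 (y) mm, thick yellow bead along its top, 72 mm high, 90 g. Origin: centre of its lower edge, 24 mm above its clip's origin at the start; z up the card. Bead 40 x 10 mm, z 52 to 72 mm: grip it across y. A tug first lifts card and clip together (4 N) through 1.5 mm of play.
- card_2: Job card in the clip of the same number: white steel plate 40 (x) x 4 (y) mm, thick yellow bead along its top, 72 mm high, 90 g. Origin: centre of its lower edge, 24 mm above its clip's origin at the start; z up the card. Bead 40 x 10 mm, z 52 to 72 mm: grip it across y. A tug first lifts card and clip together (4 N) through 1.5 mm of play.
- card_3: Job card in the clip of the same number: white steel plate 40 (x) x 4 (y) mm, thick yellow bead along its top, 72 mm high, 90 g. Origin: centre of its lower edge, 24 mm above its clip's origin at the start; z up the card. Bead 40 x 10 mm, z 52 to 72 mm: grip it across y. A tug first lifts card and clip together (4 N) through 1.5 mm of play.
- deep_tray: Deep black open tray for the loose card, 75 (x) x 165 (y) x 52 mm high, fixed. Origin: centre of its underside. Floor 3 mm up; a divider 39 mm high at y = +15 to +18 mm, so the large compartment runs from y = -80 to +15 mm, x = -35 to +35 mm.
- shallow_tray: Shallow black open tray for the weak clip, 65 (x) x 140 (y) x 30 mm high, fixed. Origin: centre of its underside. Floor 3 mm up; a divider 24 mm high at y = +13 to +15 mm, so the large compartment runs from y = -67 to +13 mm, x = -30 to +30 mm.
- tape: Yellow and black tape measure, 32 x 96 x 60 mm, lying loose; origin at the centre of its underside. Leave it alone.
- spanner: Steel combination spanner, 24 x 170 x 8 mm, lying loose; origin at the centre of its underside. Leave it alone.
There are look-alikes about, which are no part of the job. Leave any purple or turquoise look-alike of the card_1 alone.

How it is judged:
By the outcome, as a careful person would: the job done as asked, in the order asked, and still so for the second after the job is handed in, with the robot touching nothing.
It also fails if it takes over 72 s, if anything falls off the work surface, if the arm or the gripper's body presses on something with over 40 N, if the wrist force passes 120 N, or if a joint passes its speed limit or range.

ROBOT

A 6-joint arm with a two-finger parallel gripper is mounted at the origin on a cart in front of the work surface, level with it; the furniture and walls round the work are solid. World frame = base frame: x ahead of the robot, y to its left, z up, the work surface at z = 0. Lengths are in mm, angles in rad, forces in N, time in s.
With the tool pointing down it reaches from about 375 to 900 mm from the base axis. Payload 3.1 kg.
Tool frame: the origin (TCP) lies midway between the tips of the shut fingers; the grasp point (between the pads) lies 19 mm behind it; z points along the fingers, y is the line along which they close (so a half turn about z gives the same grasp; the last joint's range is limited). The gripper opens to 87 mm and grips with 3 to 60 N. Pads are 19 mm wide; open, the fingers measure 117 mm over their backs; the gripper's body (75 mm by 190 mm) begins 51 mm behind the grasp point.
Start: joints at [1.165, 0.527, 1.433, -0, 1.181, -0.178], TCP at [141.107, 608.839, 222.548] pointing down, gripper open.
Joint ranges: [-3.08, 3.08], [-0.75, 2.2], [0.22, 2.44], [-1.43, 4.57], [0, 2.65], [-2.85, 2.85]. Speed limits (rad/s): [2.79, 2.79, 3.14, 3.14, 3.14, 3.14].

INTERFACE

Orientations are given as a rotation vector (axis times angle).
In Python, from workcell import bot gives the robot as it stands. The module is installed in compiled form; this text tells all that it offers.
- The arm moves only by the tool step_arm, never from a script. Its argument "steps" is a list of rows, each a list of 2 entries, a list of its own where there are three numbers: the shift along the tool's x, y, z in m, then the turn, a rotation vector about the tool's x, y, z in rad. A call has exactly 8 rows; each row is the pose to reach, as a shift and turn from the pose commanded when the call began, along the tool's axes at that moment; what a row does not reach only later rows make up. A row lasts 1/8 s, in which the tool goes at most 62.5 mm and 10.7 degrees, less where a joint would pass 70% of its speed; a pose out of reach is approached as far as the arm can. A call with a gripper value outside its range is refused whole. "hand" is the opening, from -1 (shut) to 1 (fully open), set as the call begins (left out, the last holds). The fingers move at their own pace and stop on an object; "force" is the grip in N (left out, the last holds). Time passes only in rows, so rows that repeat a pose let the fingers close, or fill a call up. It gives the time, the measured TCP pose, the force, the opening and the grip force at its end, in the units of the state.
- bot.observe(): the state, without advancing time (a new reading comes with each control period).
- bot.get_image(name): name is "scene" or "top" or "wrist"; returns (picture, depth): 480x640x3 uint8, red, green, blue; 480x640 float32, mm along the optical axis (not along the pixel's ray), 0 where there is no reading.
- bot.camera_params(name): a dict with "camera_matrix" (3x3 intrinsics, pixels), "R" (3x3) and "t" (3): a world point X has camera coordinates R X + t; the wrist camera has in their place "hand_eye" (4x4, takes a point from camera to tool coordinates, whose origin is the TCP and whose axes are the flange's). Camera axes: x right, y down, z forward; pixel columns grow to the right and rows downward; lengths in mm; the calibration is good to about 2 mm. A picture is of the moment at which its call begins: read the wrist's pose just before it. camera_params takes no time and is no camera call.
- bot.hand_in(): hands the job in; it is judged then, once.
The state is a dict: "time_s": time; "q": joint angles; "qvel": joint speeds; "tau": joint torques, N m; "tool_pos": TCP position; "orientation": TCP orientation; "force": force on the tool from outside, world axes, zero at the start; "moment": the same for the moment, N m; "gripper_width": finger opening in mm; "grip_force": force on a finger pad.
Only numpy, scipy, OpenCV 4.12 (cv2) and the standard library are available. Lean on these libraries where they do the work, as an engineer would, in place of code of your own. Each camera call takes 0.05 s, during which the arm holds its last target. There are 200 camera calls.

## Working session

There is one attempt and no reset: what is moved stays moved. The work goes in short steps, Python scripts to look and compute and a tool call to move; the robot and the scene stay as the last step left them, time stands still between calls to the robot, and variables do not carry over. Pictures are saved under pics/ and viewed, at most 10 in all, crops included, and the job is handed in when it is done.

Besides the shell and the picture viewer there is one more tool, called after "Call:" as name([rows], argument=value, ...), one row to a line, values as JSON. step_arm: Moves the arm, as the interface text tells. Its arguments: {"type":"object","properties":{"steps":{"type":"array"},"hand":{"type":"number"},"force":{"type":"number"}},"required":["steps"]}

```bash
mkdir -p pics
python3 - <<'E'
from workcell import bot
import cv2,numpy as np
o=bot.observe();print({k:np.round(v,3) for k,v in o.items()})
for n in("scene","top"):
    im,d=bot.get_image(n);cv2.imwrite(f"pics/{n}.png",im[:,:,::-1]);np.savez(f"{n}.npz",im=im,d=d)
    p=bot.camera_params(n);print(n,{k:np.round(v,3).tolist() for k,v in p.items()})
print(bot.camera_params("wrist"))
E
```

```text
{'time_s': np.float64(0.0), 'q': array([ 1.165,  0.528,  1.434, -0.   ,  1.181, -0.178]), 'qvel': array([-0.001,  0.002,  0.002, -0.   , -0.   , -0.001]), 'tau': array([ 1.0000e-03, -4.4005e+01, -1.7659e+01,  6.3000e-02,  5.8000e-02,
       -0.0000e+00]), 'tool_pos': array([140.816, 608.175, 221.574]), 'orientation': array([-3.570e-01, -3.121e+00,  3.000e-03]), 'force': array([ 0.241, -0.529, -0.695]), 'moment': array([-0.014,  0.014,  0.026]), 'grip_force': np.float64(0.0), 'gripper_width': np.float64(87.28)}
scene {'camera_matrix': [[504.711, 0.0, 312.326], [0.0, 504.711, 240.756], [0.0, 0.0, 1.0]], 'R': [[0.656, -0.754, 0.021], [-0.44, -0.405, -0.802], [0.613, 0.517, -0.597]], 't': [-327.271, 268.96, 807.247]}
top {'camera_matrix': [[501.836, 0.0, 315.729], [0.0, 501.836, 238.373], [0.0, 0.0, 1.0]], 'R': [[0.012, -1.0, -0.0], [-0.998, -0.012, -0.056], [0.056, 0.001, -0.998]], 't': [-13.977, 469.072, 1087.466]}
{'camera_matrix': array([[384.49704677,   0.        , 323.45098002],
       [  0.        , 384.49704677, 242.43188967],
       [  0.        ,   0.        ,   1.        ]]), 'hand_eye': array([[ 1.13290993e-03, -9.66513474e-01, -2.56613369e-01,
         7.04536396e+01],
       [ 9.99999357e-01,  1.10862655e-03,  2.39296618e-04,
         1.56531226e+00],
       [ 5.32049875e-05, -2.56613475e-01,  9.66514108e-01,
        -1.61999585e+02],
       [ 0.00000000e+00,  0.00000000e+00,  0.00000000e+00,
         1.00000000e+00]])}
```

View pics/scene.png

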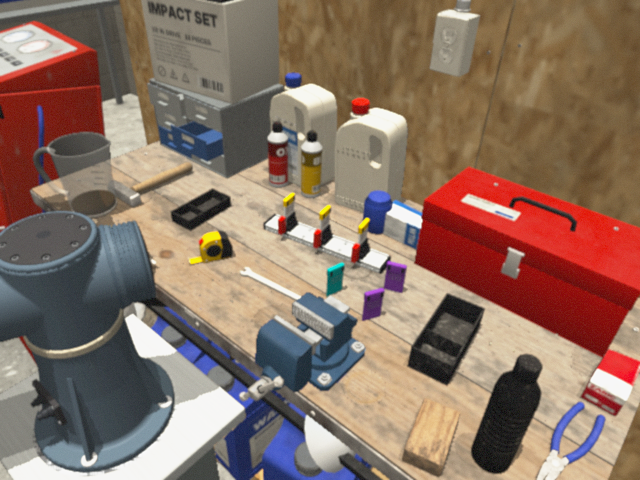

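View pics/top.png

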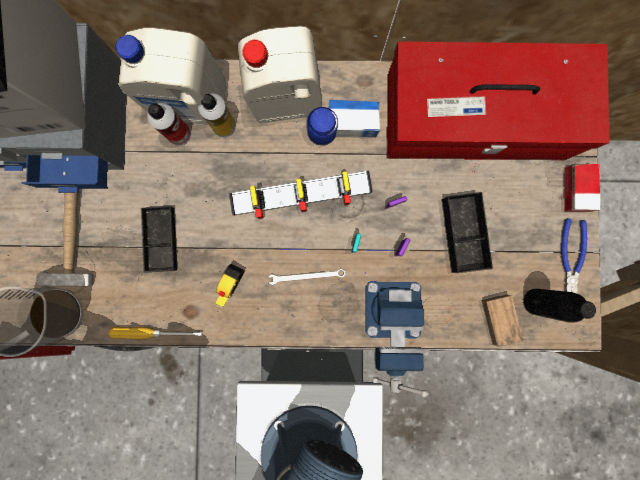

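The scene shows the rail with three carded clips (top picture px 232–370, 172–215), the shallow tray at (160,238) and the deep tray at (467,232). The look-alikes are near (357,241), (402,246) and (396,202), the tape at (230,285) and the spanner at (305,277).

```bash
cat > h.py <<'E'
import cv2,numpy as np
from workcell import bot
from scipy.spatial.transform import Rotation as Ro
def ray(p,uv,z):
    K,R,t=(np.array(p[k]) for k in("camera_matrix","R","t"))
    c=-R.T@t; d=R.T@np.linalg.inv(K)@np.r_[uv,1.]
    return c+d*(z-c[2])/d[2]
def blobs(m,lo,amax=1e9):
    n,l,s,c=cv2.connectedComponentsWithStats(m.astype(np.uint8))
    return [(c[i],s[i,4],(l==i)) for i in range(1,n) if lo<s[i,4]<amax]
E
python3 - <<'E'
from h import *
p=bot.camera_params("top");f=np.load("top.npz");im,d=f["im"],f["d"]
hsv=cv2.cvtColor(im,cv2.COLOR_RGB2HSV);h,s,v=cv2.split(hsv)
roi=np.zeros(h.shape,bool);roi[165:222,225:375]=1
def rect(m,z,name):
    ys,xs=np.nonzero(m);P=np.array([ray(p,(x,y),z)[:2] for x,y in zip(xs,ys)],np.float32)
    (c,wh,a)=cv2.minAreaRect(P);print(name,"px",xs.mean().round(1),ys.mean().round(1),"mean",P.mean(0).round(1),"rect",np.round(c,1),np.round(wh,1),round(a,1),"depth",np.median(d[m]).round(1))
for c,a,m in blobs(roi&(h>22)&(h<35)&(s>140)&(v>130),15): rect(m,102,"bead")
for c,a,m in blobs(roi&((h<6)|(h>174))&(s>150)&(v>100),10): rect(m,61,"tab")
r=roi&(v>165)&(s<60)
m=cv2.morphologyEx(r.astype(np.uint8),cv2.MORPH_CLOSE,np.ones((9,9)))>0
for c,a,m in blobs(m,800): rect(m,17,"rail")
dark=(v<75)
for nm,(x0,y0,x1,y1),z in(("shallow",(135,198,185,280),30),("deep",(435,183,500,280),52)):
    q=np.zeros(h.shape,bool);q[y0:y1,x0:x1]=1
    mm=cv2.morphologyEx((dark&q).astype(np.uint8),cv2.MORPH_OPEN,np.ones((3,3)))>0
    for c,a,m in blobs(mm,700): rect(m,z,nm)
K=p["camera_matrix"]
for nm,q in(("tape",(slice(255,310),slice(210,250))),("look",(slice(190,260),slice(345,415)))):
    col=(h>22)&(h<35)&(s>140) if nm=="tape" else (((h>80)&(h<100))|((h>125)&(h<160)))&(s>80)
    z=np.zeros(h.shape,bool);z[q]=1
    for c,a,m in blobs(z&col,15): rect(m,60 if nm=="tape" else 72,nm)
for u,vv in((160,60),(250,80),(320,110),(495,100),(395,300),(212,100),(165,110),(120,100)): 
    print(u,vv,"height approx",(1087-d[vv,u]).round())
E
```

```text
bead px 345.9 180.7 mean [582.3 -68.1] rect [582.9 -68. ] [38.9  9.9] 11.1 depth 1018.9
bead px 299.7 187.9 mean [566.3  25.3] rect [566.4  25.2] [37.6  9.4] 11.0 depth 1018.2
bead px 253.5 195.1 mean [550.6 118.7] rect [550.7 118.7] [37.9 10. ] 10.5 depth 1017.3
tab px 346.7 198.4 mean [551.7 -72.6] rect [551.5 -72.1] [17.4 13.3] 18.9 depth 1058.7
tab px 302.6 205.4 mean [535.8  20.1] rect [536.6  19.3] [16.9 12.6] 0.8 depth 1056.9
tab px 258.6 212.3 mean [519.9 112.6] rect [520.7 111.7] [17.  12.6] 1.1 depth 1056.7
rail px 306.1 193.7 mean [567.2  14. ] rect [568.6  28.3] [123.8 327.5] 0.7 depth 1114.7
shallow px 158.6 237.3 mean [466.6 331.2] rect [463.9 329.9] [140.2  72.3] 4.3 depth 1109.2
deep px 466.7 232.9 mean [ 482.6 -327.8] rect [ 484.1 -326.5] [163.   87.9] 7.7 depth 1107.4
tape px 226.1 283.6 mean [369.7 177.8] rect [368.7 178.6] [27.2 36.2] 64.5 depth 1050.3
tape px 221.3 300.7 mean [334.  187.1] rect [335.3 187.2] [17.8 22.2] 64.5 depth 1102.8
look px 396.2 201.4 mean [ 545.1 -175.1] rect [ 544.6 -173.4] [10.3 48.5] 21.3 depth 1047.4
look px 356.2 242.4 mean [458.6 -92.4] rect [458.8 -92.4] [10.1 39.3] 76.4 depth 1042.6
look px 402.4 246.7 mean [ 450.8 -188.3] rect [ 450.  -187.9] [13.9 42.9] 63.7 depth 1043.1
160 60 height approx 204.0
250 80 height approx 173.0
320 110 height approx 49.0
495 100 height approx 127.0
395 300 height approx 78.0
212 100 height approx 135.0
165 110 height approx 107.0
120 100 height approx -6.0
```

Run:
```python
from h import *
t=np.load("top.npz")["im"];s=np.load("scene.npz")["im"]
def c(im,y,x,h=70,w=70): return cv2.resize(np.clip(im[y:y+h+20,x:x+w].astype(float)*2.5,0,255).astype(np.uint8),(300,386))[:,:,::-1]
a=np.hstack([cv2.resize(c(t,195,125),(380,489)),cv2.resize(c(t,188,432),(380,489))])
cv2.imwrite("pics/tr.png",a)
```

```text
(no output)
```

View pics/tr.png

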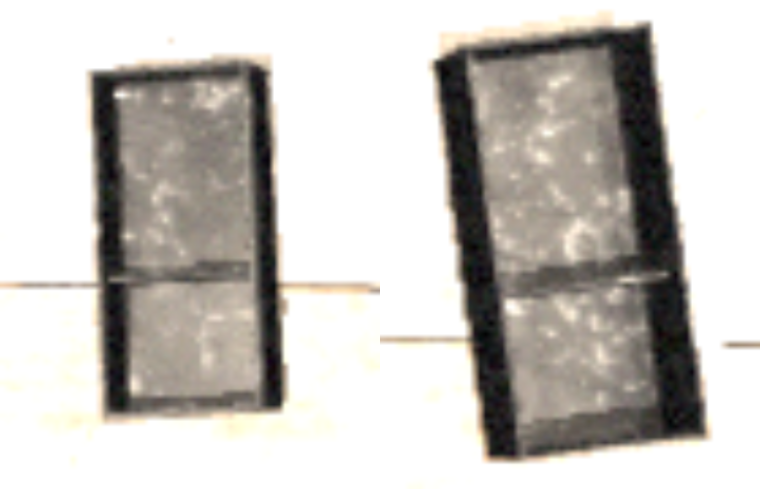

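Shallow tray: large compartment on the far side, floor centre near px (158.7,227.2). Deep tray: large compartment also on the far side, floor centre near px (464,218), divider toward the robot.

```bash
cat >> h.py <<'E'
import json,os
YR=0.168
def Rt(yaw,tilt=0):  # tool y along world y turned by yaw, tool x toward robot; tilt leans the body toward -x
    return Ro.from_euler('z',yaw)*Ro.from_matrix(np.diag([-1.,1,-1]))*Ro.from_euler('y',-tilt)
def plan(pos,R,save=True,off=None):
    s=json.load(open("cmd.json")) if os.path.exists("cmd.json") else dict(p=[141.107,608.839,222.548],r=[-0.3565,-3.1213,0])
    p0,R0=np.array(s["p"]),Ro.from_rotvec(s["r"])
    sh=np.round(R0.inv().apply(np.array(pos)-p0)/1000,4);tu=np.round((R0.inv()*R).as_rotvec(),3)
    print("shift",sh.tolist(),"turn",tu.tolist())
    if save: json.dump(dict(p=(p0+R0.apply(sh*1000)).tolist(),r=(R0*Ro.from_rotvec(tu)).as_rotvec().tolist()),open("cmd.json","w"))
E
python3 - <<'E'
from h import *
p=bot.camera_params("top")
print("shallow comp",ray(p,(158.7,227.2),3).round(1),"deep comp",ray(p,(464,218),3).round(1))
for uv in [(145,208.),(170,207),(144.5,271)]:print(ray(p,uv,30).round(1))
plan([550,118,200],Rt(YR))
E
```

```text
shallow comp [490.4 340.    3. ] deep comp [ 519.  -336.6    3. ]
[529.7 362.4  30. ]
[532.5 308.3  30. ]
[393.5 359.3  30. ]
shift [-0.509, -0.386, 0.0225] turn [-0.0, 0.0, -0.395]
```

Call:
step_arm([
  [[-0.509,-0.386,0.0225],[0,0,-0.395]],
  [[-0.509,-0.386,0.0225],[0,0,-0.395]],
  [[-0.509,-0.386,0.0225],[0,0,-0.395]],
  [[-0.509,-0.386,0.0225],[0,0,-0.395]],
  [[-0.509,-0.386,0.0225],[0,0,-0.395]],
  [[-0.509,-0.386,0.0225],[0,0,-0.395]],
  [[-0.509,-0.386,0.0225],[0,0,-0.395]],
  [[-0.509,-0.386,0.0225],[0,0,-0.395]],
], hand=0)

```text
time_s: 1.1
tool_pos: [458.3, 227.3, 204.9]
orientation: [0.262, -3.13, -0.0]
force: [0.4, -0.0, 0.4]
gripper_width: 43.5
grip_force: 0.0
```

```bash
cat >> h.py <<'E'
def sync():
    o=bot.observe();json.dump(dict(p=o["tool_pos"].tolist(),r=o["orientation"].tolist()),open("cmd.json","w"));print(o["tool_pos"].round(1),np.abs(o["qvel"]).max().round(3))
E
python3 - <<'E'
from h import *
sync();plan([520,118,200],Rt(YR))
E
```

```text
[458.3 227.3 204.9] 0.933
shift [-0.0426, -0.118, 0.0049] turn [0.0, -0.0, -0.001]
```

Call:
step_arm([
  [[-0.043,-0.118,0.005],[0,0,0]],
  [[-0.043,-0.118,0.005],[0,0,0]],
  [[-0.043,-0.118,0.005],[0,0,0]],
  [[-0.043,-0.118,0.005],[0,0,0]],
  [[-0.043,-0.118,0.005],[0,0,0]],
  [[-0.043,-0.118,0.005],[0,0,0]],
  [[-0.043,-0.118,0.005],[0,0,0]],
  [[-0.043,-0.118,0.005],[0,0,0]],
])

```text
time_s: 2.1
tool_pos: [519.3, 120.3, 200.3]
orientation: [-0.264, 3.13, -0.0]
force: [-0.6, 0.6, -0.1]
gripper_width: 43.2
grip_force: 0.0
```

```bash
cat >> h.py <<'E'
def wrist():
    o=bot.observe();im,d=bot.get_image("wrist");P=bot.camera_params("wrist");H=np.array(P["hand_eye"])
    Rw=Ro.from_rotvec(o["orientation"]).as_matrix()
    Rc=Rw@H[:3,:3];tc=Rw@H[:3,3]+o["tool_pos"]
    return im,d,dict(camera_matrix=P["camera_matrix"],R=Rc.T,t=-Rc.T@tc)
def find(im,p,zb=102,zt=61):
    h,s,v=cv2.split(cv2.cvtColor(im,cv2.COLOR_RGB2HSV));out=[]
    for nm,m,z in(("bead",(h>22)&(h<35)&(s>140)&(v>130),zb),("tab",((h<6)|(h>174))&(s>150)&(v>100),zt)):
        for c,a,mm in blobs(m,80):
            ys,xs=np.nonzero(mm);P=np.array([ray(p,(x,y),z)[:2] for x,y in zip(xs,ys)],np.float32)
            r=cv2.minAreaRect(P);print(nm,a,"px",c.round(),"rect",np.round(r[0],1),np.round(r[1],1),round(r[2],1))
E
python3 - <<'E'
from h import *
sync();im,d,p=wrist();cv2.imwrite("pics/w1.png",im[:,:,::-1]);find(im,p)
E
```

```text
[519.3 120.3 200.3] 0.006
bead 963 px [ 55. 278.] rect [578.  -61.4] [41.9 19.4] 10.1
bead 322 px [183. 267.] rect [552.   26.6] [20.  12.4] 13.8
bead 586 px [313. 281.] rect [546.7 119.2] [41.2  8.5] 9.5
tab 161 px [455.  14.] rect [350.2 186.8] [10.9  6.7] 60.2
tab 614 px [203. 223.] rect [529.8  26.9] [19.1 26.9] 35.6
tab 412 px [315. 223.] rect [514.5 113.9] [22.9 12.1] 9.6
tab 825 px [ 91. 223.] rect [544.6 -61.3] [18.1 35.5] 24.8
```

View pics/w1.png

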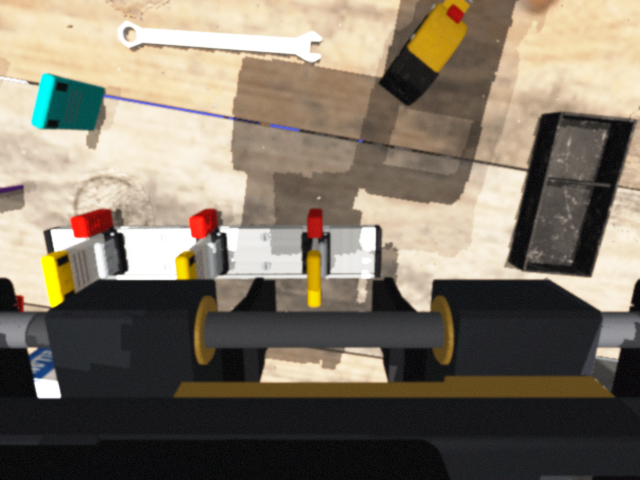

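The wrist view shows C's bead at px (313,281) centred between the fingers, consistent with the top view. Going down onto it.

Run:
```python
from h import *
plan([549.5,119.0,73],Rt(YR))
```

```text
shift [-0.0296, -0.0064, 0.1273] turn [-0.0, 0.0, 0.0]
```

Call:
step_arm([
  [[-0.029,-0.006,0.02],[0,0,0]],
  [[-0.0296,-0.0064,0.06],[0,0,0]],
  [[-0.0296,-0.0064,0.1],[0,0,0]],
  [[-0.0296,-0.0064,0.12],[0,0,0]],
  [[-0.0296,-0.0064,0.1273],[0,0,0]],
  [[-0.0296,-0.0064,0.1273],[0,0,0]],
  [[-0.0296,-0.0064,0.1273],[0,0,0]],
  [[-0.0296,-0.0064,0.1273],[0,0,0]],
], hand=-0.3)

```text
time_s: 3.15
tool_pos: [550.4, 118.5, 73.9]
orientation: [-0.262, 3.129, -0.0]
force: [0.5, 0.2, -0.7]
gripper_width: 30.5
grip_force: 0.0
```

Call:
step_arm([
  [[0,0,0],[0,0,0]],
  [[0,0,0],[0,0,0]],
  [[0,0,0],[0,0,0]],
  [[0,0,0],[0,0,0]],
  [[0,0,0],[0,0,0]],
  [[0,0,0],[0,0,0]],
  [[0,0,0],[0,0,0]],
  [[0,0,0],[0,0,0]],
], hand=-1, force=20)

```text
time_s: 4.15
tool_pos: [549.8, 118.4, 73.0]
orientation: [-0.262, 3.13, -0.0]
force: [-0.1, -0.6, 2.2]
gripper_width: 9.9
grip_force: 20.0
```

Run:
```python
from h import *
for i in range(4):
    o=bot.observe();print(o["tool_pos"].round(2),o["force"].round(2),o["grip_force"])
```

```text
[549.77 118.4   72.96] [-0.07 -0.65  2.17] 20.00039049424231
[549.77 118.4   72.96] [-0.07 -0.65  2.17] 20.00039049424231
[549.77 118.4   72.96] [-0.07 -0.65  2.17] 20.00039049424231
[549.77 118.4   72.96] [-0.07 -0.65  2.17] 20.00039049424231
```

Call:
step_arm([
  [[0,0,-0.0005],[0,0,0]],
  [[0,0,-0.001],[0,0,0]],
  [[0,0,-0.0015],[0,0,0]],
  [[0,0,-0.002],[0,0,0]],
  [[0,0,-0.002],[0,0,0]],
  [[0,0,-0.002],[0,0,0]],
  [[0,0,-0.002],[0,0,0]],
  [[0,0,-0.002],[0,0,0]],
])

```text
time_s: 5.15
tool_pos: [549.3, 118.4, 74.5]
orientation: [0.262, -3.13, -0.0]
force: [0.1, -0.6, -7.0]
gripper_width: 9.6
grip_force: 20.0
```

Call:
step_arm([
  [[0,0,0.0005],[0,0,0]],
  [[0,0,0.001],[0,0,0]],
  [[0,0,0.0015],[0,0,0]],
  [[0,0,0.002],[0,0,0]],
  [[0,0,0.002],[0,0,0]],
  [[0,0,0.002],[0,0,0]],
  [[0,0,0.002],[0,0,0]],
  [[0,0,0.002],[0,0,0]],
])

```text
time_s: 6.15
tool_pos: [549.9, 118.4, 73.0]
orientation: [-0.262, 3.13, -0.0]
force: [0.7, 1.2, -1.1]
gripper_width: 9.9
grip_force: 20.0
```

Call:
step_arm([
  [[0,0,0],[0,0,0]],
  [[0,0,0],[0,0,0]],
  [[0,0,0],[0,0,0]],
  [[0,0,-0.02],[0,0,0]],
  [[0,0,-0.05],[0,0,0]],
  [[0,0,-0.05],[0,0,0]],
  [[0,0,-0.05],[0,0,0]],
  [[0,0,-0.05],[0,0,0]],
], hand=-0.3)

```text
time_s: 7.15
tool_pos: [548.8, 118.4, 121.8]
orientation: [0.262, -3.128, -0.0]
force: [-0.8, -0.4, 0.1]
gripper_width: 30.3
grip_force: 0.0
```

Run:
```python
from h import *
sync();plan([566,25.7,123],Rt(YR))
```

```text
[548.8 118.4 121.8] 0.002
shift [-0.0015, -0.0943, -0.0012] turn [0.0, -0.002, -0.001]
```

Call:
step_arm([
  [[0,-0.03,0],[0,0,0]],
  [[0,-0.07,0],[0,0,0]],
  [[0,-0.0945,0],[0,0,0]],
  [[0,-0.0945,0.01],[0,0,0]],
  [[0,-0.0945,0.03],[0,0,0]],
  [[0,-0.0945,0.045],[0,0,0]],
  [[0,-0.0945,0.05],[0,0,0]],
  [[0,-0.0945,0.05],[0,0,0]],
])

```text
time_s: 8.15
tool_pos: [565.1, 25.8, 72.3]
orientation: [0.263, -3.129, -0.001]
force: [0.1, 0.5, 0.5]
gripper_width: 30.7
grip_force: 0.0
```

Call:
step_arm([
  [[0,0,0],[0,0,0]],
  [[0,0,0],[0,0,0]],
  [[0,0,0],[0,0,0]],
  [[0,0,0],[0,0,0]],
  [[0,0,0],[0,0,0]],
  [[0,0,0],[0,0,0]],
  [[0,0,0],[0,0,0]],
  [[0,0,0],[0,0,0]],
], hand=-1)

```text
time_s: 9.15
tool_pos: [565.8, 25.1, 73.2]
orientation: [-0.262, 3.13, -0.001]
force: [-0.6, -1.6, 5.8]
gripper_width: 9.7
grip_force: 20.0
```

Call:
step_arm([
  [[0,0,-0.0005],[0,0,0]],
  [[0,0,-0.001],[0,0,0]],
  [[0,0,-0.0015],[0,0,0]],
  [[0,0,-0.002],[0,0,0]],
  [[0,0,-0.002],[0,0,0]],
  [[0,0,-0.002],[0,0,0]],
  [[0,0,-0.002],[0,0,0]],
  [[0,0,-0.002],[0,0,0]],
])

```text
time_s: 10.15
tool_pos: [565.3, 25.3, 74.8]
orientation: [0.262, -3.13, -0.0]
force: [0.3, -0.9, -4.2]
gripper_width: 9.6
grip_force: 20.0
```

Call:
step_arm([
  [[0,0,-0.0002],[0,0,0]],
  [[0,0,-0.0004],[0,0,0]],
  [[0,0,-0.0006],[0,0,0]],
  [[0,0,-0.0006],[0,0,0]],
  [[0,0,-0.0006],[0,0,0]],
  [[0,0,-0.0006],[0,0,0]],
  [[0,0,-0.0006],[0,0,0]],
  [[0,0,-0.0006],[0,0,0]],
])

```text
time_s: 11.15
tool_pos: [565.4, 25.2, 75.4]
orientation: [0.262, -3.131, 0.0]
force: [-0.8, 0.0, -3.9]
gripper_width: 9.7
grip_force: 20.0
```

Call:
step_arm([
  [[0,0,-0.0002],[0,0,0]],
  [[0,0,-0.0004],[0,0,0]],
  [[0,0,-0.0006],[0,0,0]],
  [[0,0,-0.0008],[0,0,0]],
  [[0,0,-0.0008],[0,0,0]],
  [[0,0,-0.0008],[0,0,0]],
  [[0,0,-0.0008],[0,0,0]],
  [[0,0,-0.0008],[0,0,0]],
])

```text
time_s: 12.15
tool_pos: [565.4, 25.2, 76.2]
orientation: [-0.262, 3.131, -0.0]
force: [0.4, -0.1, -4.7]
gripper_width: 9.8
grip_force: 20.0
```

Call:
step_arm([
  [[0,0,-0.0002],[0,0,0]],
  [[0,0,-0.0004],[0,0,0]],
  [[0,0,-0.0006],[0,0,0]],
  [[0,0,-0.0008],[0,0,0]],
  [[0,0,-0.0008],[0,0,0]],
  [[0,0,-0.0008],[0,0,0]],
  [[0,0,-0.0008],[0,0,0]],
  [[0,0,-0.0008],[0,0,0]],
])

```text
time_s: 13.15
tool_pos: [565.4, 25.2, 77.1]
orientation: [-0.262, 3.131, -0.0]
force: [-0.4, 0.1, -3.5]
gripper_width: 10.1
grip_force: 20.0
```

Card B gives (4 mm up at about 4 N). Drawing it out.

Call:
step_arm([
  [[0,0,-0.003],[0,0,0]],
  [[0,0,-0.007],[0,0,0]],
  [[0,0,-0.012],[0,0,0]],
  [[0,0,-0.018],[0,0,0]],
  [[0,0,-0.026],[0,0,0]],
  [[0,0,-0.036],[0,0,0]],
  [[0,0,-0.05],[0,0,0]],
  [[0,0,-0.07],[0,0,0]],
])

```text
time_s: 14.15
tool_pos: [565.2, 25.3, 148.0]
orientation: [0.262, -3.13, -0.0]
force: [1.0, 0.2, -1.5]
gripper_width: 10.0
grip_force: 20.0
```

Run:
```python
from h import *
sync();print(bot.observe()["gripper_width"])
im,d,p=wrist();cv2.imwrite("pics/w2.png",im[:,:,::-1])
plan([519,-336.6,150],Rt(0.14))
```

```text
[565.2  25.3 148. ] 0.358
10.004442160264034
shift [0.1058, -0.3491, -0.002] turn [0.0, -0.0, 0.027]
```

View pics/w2.png

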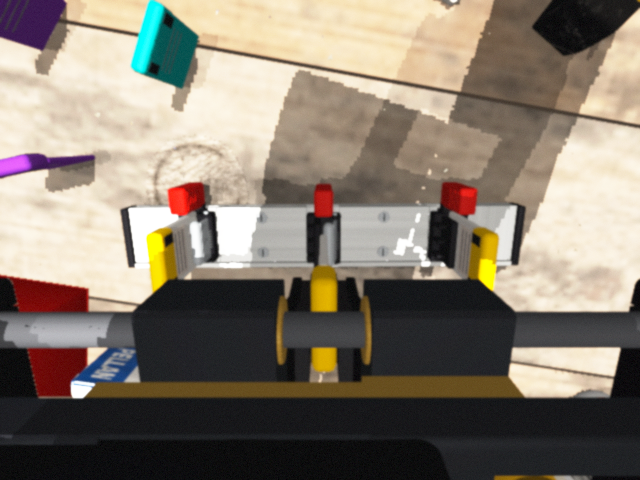

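Card is in the fingers at px (323,318), and the middle clip stands empty with its tab at (323,200). Carrying it over, raised first to clear card A.

Call:
step_arm([
  [[0,0,-0.035],[0,0,0]],
  [[0.01,-0.03,-0.035],[0,0,0]],
  [[0.02,-0.07,-0.035],[0,0,0]],
  [[0.035,-0.11,-0.035],[0,0,0.01]],
  [[0.045,-0.15,-0.035],[0,0,0.02]],
  [[0.06,-0.19,-0.035],[0,0,0.027]],
  [[0.07,-0.22,-0.035],[0,0,0.027]],
  [[0.075,-0.24,-0.035],[0,0,0.027]],
])

```text
time_s: 15.2
tool_pos: [531.2, -225.5, 182.4]
orientation: [-0.218, 3.134, -0.0]
force: [0.4, 0.0, -1.0]
gripper_width: 9.5
grip_force: 20.0
```

Run:
```python
from h import *
sync();im,d,p=wrist();cv2.imwrite("pics/w3.png",im[:,:,::-1]);np.savez("w3.npz",im=im,d=d,R=p["R"],t=p["t"],camera_matrix=p["camera_matrix"])
plan([519,-336.6,150],Rt(0.14))
```

```text
[ 531.2 -225.5  182.4] 0.253
shift [0.0274, -0.1084, 0.0324] turn [-0.0, 0.0, -0.001]
```

View pics/w3.png

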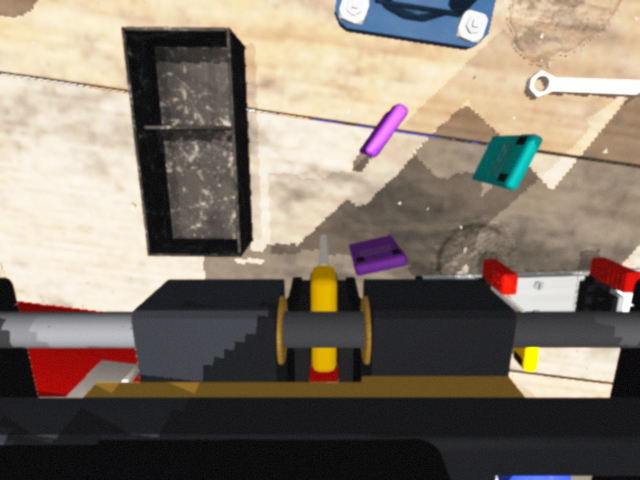

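Run:
```python
from h import *
p=np.load("w3.npz")
for uv,z in [((165,135),3),((172,238),3),((238,238),3),((201.5,185),3),((123,28),52),((232,28),52),((148,254),52),((240,254),52),((146,128),42),((232,128),42)]: print(uv,z,ray(p,uv,z).round(1))
```

```text
(165, 135) 3 [ 476.4 -368.3    3. ]
(172, 238) 3 [ 566.8 -358.9    3. ]
(238, 238) 3 [ 558.3 -299.     3. ]
(201.5, 185) 3 [ 514.6 -334.9    3. ]
(123, 28) 52 [ 407.3 -379.9   52. ]
(232, 28) 52 [ 396.9 -306.    52. ]
(148, 254) 52 [ 567.5 -359.2   52. ]
(240, 254) 52 [ 557.3 -286.9   52. ]
(146, 128) 42 [ 471.6 -367.3   42. ]
(232, 128) 42 [ 462.5 -303.1   42. ]
```

Run:
```python
from h import *
sync();plan([514.5,-328,60],Rt(0.13))
```

```text
[ 531.6 -227.9  182.4] 0.052
shift [0.0309, -0.0965, 0.1227] turn [-0.003, 0.001, 0.008]
```

Call:
step_arm([
  [[0.01,-0.03,0],[0,0,0.004]],
  [[0.022,-0.07,0],[0,0,0.008]],
  [[0.031,-0.0965,0],[0,0,0.008]],
  [[0.031,-0.0965,0.02],[0,0,0.008]],
  [[0.031,-0.0965,0.06],[0,0,0.008]],
  [[0.031,-0.0965,0.1],[0,0,0.008]],
  [[0.031,-0.0965,0.12],[0,0,0.008]],
  [[0.031,-0.0965,0.12],[0,0,0.008]],
])

```text
time_s: 16.25
tool_pos: [513.5, -321.9, 60.3]
orientation: [0.209, -3.132, -0.005]
force: [-0.3, -0.5, -0.7]
gripper_width: 9.7
grip_force: 20.0
```

Call:
step_arm([
  [[0,0,0.002],[0,0,0]],
  [[0,0,0.005],[0,0,0]],
  [[0,0,0.008],[0,0,0]],
  [[0,0,0.01],[0,0,0]],
  [[0,0,0.012],[0,0,0]],
  [[0,0,0.012],[0,0,0]],
  [[0,0,0.012],[0,0,0]],
  [[0,0,0.012],[0,0,0]],
])

```text
time_s: 17.25
tool_pos: [514.2, -323.8, 50.1]
orientation: [-0.207, 3.135, -0.0]
force: [-0.4, -0.9, -0.6]
gripper_width: 9.5
grip_force: 20.0
```

Call:
step_arm([
  [[0,-0.002,0],[0,0,0]],
  [[0,-0.004,0.001],[0,0,0]],
  [[0,-0.004,0.002],[0,0,0]],
  [[0,-0.004,0.003],[0,0,0]],
  [[0,-0.004,0.003],[0,0,0]],
  [[0,-0.004,0.003],[0,0,0]],
  [[0,-0.004,0.003],[0,0,0]],
  [[0,-0.004,0.003],[0,0,0]],
])

```text
time_s: 18.25
tool_pos: [514.7, -327.8, 47.1]
orientation: [-0.208, 3.135, -0.0]
force: [0.4, -1.1, -0.5]
gripper_width: 9.8
grip_force: 20.0
```

Call:
step_arm([
  [[0,0,0.0005],[0,0,0]],
  [[0,0,0.001],[0,0,0]],
  [[0,0,0.001],[0,0,0]],
  [[0,0,0.001],[0,0,0]],
  [[0,0,0.001],[0,0,0]],
  [[0,0,0.001],[0,0,0]],
  [[0,0,0.001],[0,0,0]],
  [[0,0,0.001],[0,0,0]],
])

```text
time_s: 19.25
tool_pos: [514.7, -327.8, 46.1]
orientation: [-0.208, 3.135, -0.0]
force: [0.8, 0.1, -0.4]
gripper_width: 9.7
grip_force: 20.0
```

Call:
step_arm([
  [[0,0,0.0005],[0,0,0]],
  [[0,0,0.001],[0,0,0]],
  [[0,0,0.001],[0,0,0]],
  [[0,0,0.001],[0,0,0]],
  [[0,0,0.001],[0,0,0]],
  [[0,0,0.001],[0,0,0]],
  [[0,0,0.001],[0,0,0]],
  [[0,0,0.001],[0,0,0]],
])

```text
time_s: 20.25
tool_pos: [514.8, -327.9, 46.0]
orientation: [-0.208, 3.134, -0.001]
force: [-0.8, 1.0, 5.7]
gripper_width: 9.9
grip_force: 20.0
```

Call:
step_arm([
  [[0,0,-0.0007],[0,0,0]],
  [[0,0,-0.0007],[0,0,0]],
  [[0,0,-0.0007],[0,0,0]],
  [[0,0,-0.0007],[0,0,0]],
  [[0,0,-0.0007],[0,0,0]],
  [[0,0,-0.0007],[0,0,0]],
  [[0,0,-0.0007],[0,0,0]],
  [[0,0,-0.0007],[0,0,0]],
], force=5)

```text
time_s: 21.25
tool_pos: [514.9, -327.9, 46.0]
orientation: [-0.208, 3.134, -0.001]
force: [-1.3, -0.5, 5.4]
gripper_width: 9.9
grip_force: 5.0
```

Call:
step_arm([
  [[0,0,0],[0,0,0]],
  [[0,0,0],[0,0,0]],
  [[0,0,0],[0,0,0]],
  [[0,0,0],[0,0,0]],
  [[0,0,0],[0,0,0]],
  [[0,0,0],[0,0,0]],
  [[0,0,-0.01],[0,0,0]],
  [[0,0,-0.03],[0,0,0]],
], hand=-0.45)

```text
time_s: 22.25
tool_pos: [514.3, -327.4, 75.8]
orientation: [0.207, -3.134, -0.002]
force: [-0.7, 0.3, 0.6]
gripper_width: 23.9
grip_force: 0.0
```

Call:
step_arm([
  [[0,0,-0.02],[0,0,0]],
  [[0,0,-0.07],[0,0,0]],
  [[0,0.04,-0.12],[0,0,0]],
  [[0,0.09,-0.13],[0,0,0]],
  [[0,0.12,-0.13],[0,0,0]],
  [[0,0.15,-0.13],[0,0,0]],
  [[0,0.15,-0.13],[0,0,0]],
  [[0,0.15,-0.13],[0,0,0]],
])

```text
time_s: 23.25
tool_pos: [495.6, -179.8, 206.4]
orientation: [-0.208, 3.133, -0.002]
force: [0.2, -0.7, -0.5]
gripper_width: 24.1
grip_force: 0.0
```

Run:
```python
from h import *
sync();im,d,p=wrist()
s,_=bot.get_image("scene")
a=cv2.resize(im[0:280,60:380],(640,560)) ; b=cv2.resize(s[280:400,390:500],(0,0),fx=4,fy=4)
t,_=bot.get_image("top")
c=np.zeros((580,800,3),np.uint8);c[:280,:320]=im[0:280,60:380];c[:480,330:770]=b;q=cv2.resize(t[160:280,220:380],(320,240));c[300:540,:320]=q
cv2.imwrite("pics/c4.png",c[:,:,::-1])
```

```text
[ 495.6 -179.8  206.4] 0.016
```

View pics/c4.png

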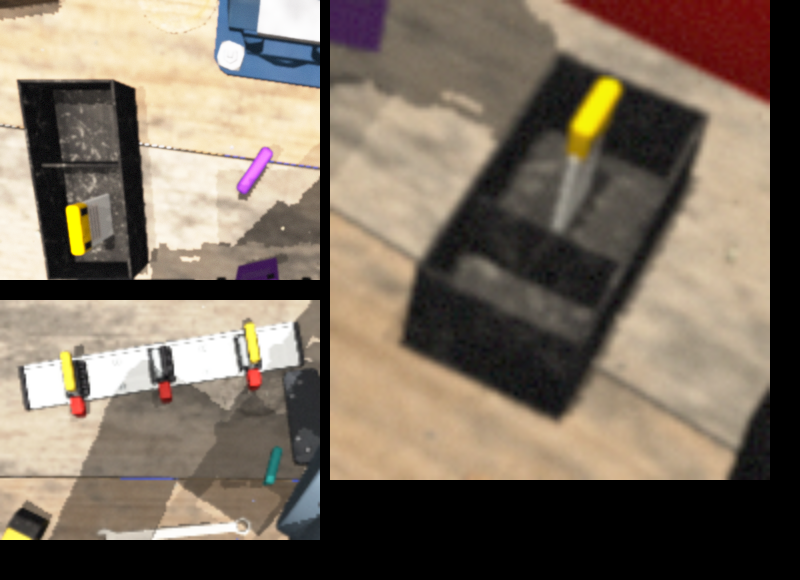

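The card stands upright in the deep tray's large compartment, and all three clips are still home. Next the middle tab.

Run:
```python
from h import *
plan([527,18.6,130],Rt(YR,0.21))
```

```text
shift [-0.0573, 0.1927, 0.0761] turn [-0.005, -0.209, -0.035]
```

Call:
step_arm([
  [[-0.01,0.03,0.01],[0,-0.03,-0.005]],
  [[-0.025,0.08,0.03],[0,-0.1,-0.02]],
  [[-0.04,0.13,0.05],[0,-0.16,-0.03]],
  [[-0.05,0.17,0.07],[-0.003,-0.2,-0.035]],
  [[-0.057,0.193,0.076],[-0.005,-0.209,-0.035]],
  [[-0.057,0.193,0.076],[-0.005,-0.209,-0.035]],
  [[-0.057,0.193,0.076],[-0.005,-0.209,-0.035]],
  [[-0.057,0.193,0.076],[-0.005,-0.209,-0.035]],
], hand=-0.3)

```text
time_s: 24.4
tool_pos: [526.7, 18.5, 130.2]
orientation: [-0.243, 2.922, 0.027]
force: [1.2, 0.0, 0.8]
gripper_width: 30.5
grip_force: 0.0
```

Run:
```python
from h import *
sync();im,d,p=wrist();find(im,p);cv2.imwrite("pics/w5.png",im[:,:,::-1])
print(Ro.from_rotvec(bot.observe()["orientation"]).as_matrix()[:,2].round(3))
plan([533.3,19.7,33.4],Rt(YR,0.21))
```

```text
[526.7  18.5 130.2] 0.004
tab 1234 px [180. 232.] rect [539.8 -67. ] [17.4 38.1] 61.8
tab 1237 px [465. 232.] rect [510.7 106. ] [38.7 17.3] 48.4
tab 875 px [323. 234.] rect [527.1  20.4] [32.7 12. ] 9.6
tab 1086 px [ 47. 303.] rect [ 606.4 -152. ] [16.4 49.3] 9.5
tab 2326 px [ 57. 372.] rect [ 674.1 -156. ] [53.5 40.5] 1.3
[ 0.206  0.035 -0.978]
shift [0.0137, 0.0001, 0.096] turn [0.0, 0.0, -0.002]
```

View pics/w5.png

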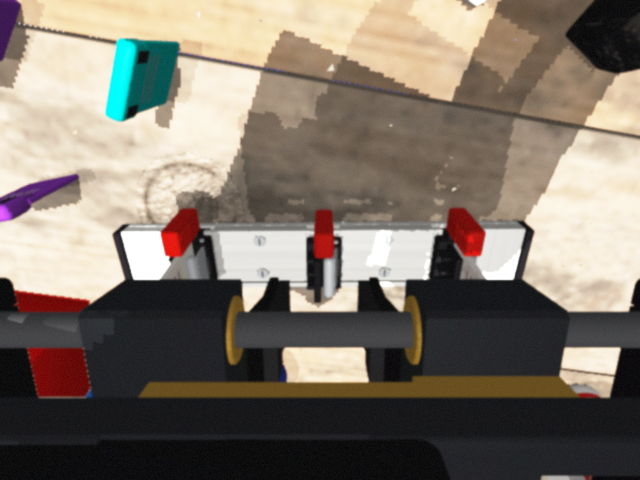

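The tab is at px (323,234), centred between the fingers. Going down on it.

Call:
step_arm([
  [[0.006,0,0],[0,0,0]],
  [[0.0137,0,0.02],[0,0,0]],
  [[0.0137,0,0.045],[0,0,0]],
  [[0.0137,0,0.07],[0,0,0]],
  [[0.0137,0,0.085],[0,0,0]],
  [[0.0137,0,0.096],[0,0,0]],
  [[0.0137,0,0.096],[0,0,0]],
  [[0.0137,0,0.096],[0,0,0]],
])

```text
time_s: 25.45
tool_pos: [532.6, 21.0, 33.5]
orientation: [-0.245, 2.922, 0.027]
force: [-0.9, -0.2, 0.4]
gripper_width: 30.7
grip_force: 0.0
```

Call:
step_arm([
  [[0,0,0],[0,0,0]],
  [[0,0,0],[0,0,0]],
  [[0,0,0],[0,0,0]],
  [[0,0,0],[0,0,0]],
  [[0,0,0],[0,0,0]],
  [[0,0,0],[0,0,0]],
  [[0,0,0],[0,0,0]],
  [[0,0,0],[0,0,0]],
], hand=-1, force=20)

```text
time_s: 26.45
tool_pos: [532.6, 20.9, 33.3]
orientation: [-0.245, 2.922, 0.027]
force: [-1.1, -1.3, 5.4]
gripper_width: 11.8
grip_force: 19.9
```

Run:
```python
from h import *
sync();o=bot.observe();print(o["force"],o["moment"])
p=o["tool_pos"];plan(p-10*np.array([.986,.167,0]),Rt(YR,0.21),False)
```

```text
[532.6  20.9  33.3] 0.002
[-1.09139391 -1.25365182  5.4056016 ] [-0.15541522  0.10882108 -0.02300418]
shift [0.0098, -0.0, -0.0021] turn [0.001, -0.0, -0.001]
```

Call:
step_arm([
  [[-0.0001,-0.0004,-0.0005],[0,0,0]],
  [[-0.0002,-0.0008,-0.001],[0,0,0]],
  [[0.001,-0.0008,-0.0013],[0,0,0]],
  [[0.002,-0.0008,-0.0015],[0,0,0]],
  [[0.003,-0.0008,-0.0017],[0,0,0]],
  [[0.004,-0.0008,-0.0019],[0,0,0]],
  [[0.0047,-0.0008,-0.002],[0,0,0]],
  [[0.0047,-0.0008,-0.002],[0,0,0]],
])

```text
time_s: 27.45
tool_pos: [527.5, 19.4, 33.9]
orientation: [-0.245, 2.923, 0.028]
force: [-0.1, 0.9, -3.1]
gripper_width: 11.8
grip_force: 19.9
```

Call:
step_arm([
  [[0.002,0,-0.0004],[0,0,0]],
  [[0.004,0,-0.0009],[0,0,0]],
  [[0.006,0,-0.0013],[0,0,0]],
  [[0.008,0,-0.0017],[0,0,0]],
  [[0.01,0,-0.0021],[0,0,0]],
  [[0.012,0,-0.0026],[0,0,0]],
  [[0.0147,0,-0.0031],[0,0,0]],
  [[0.0147,0,-0.0031],[0,0,0]],
])

```text
time_s: 28.45
tool_pos: [512.4, 16.9, 33.9]
orientation: [-0.245, 2.923, 0.028]
force: [0.0, -0.5, -2.3]
gripper_width: 11.6
grip_force: 19.9
```

Call:
step_arm([
  [[0.004,0,-0.0009],[0,0,0]],
  [[0.008,0,-0.0017],[0,0,0]],
  [[0.012,0,-0.0026],[0,0,0]],
  [[0.016,0,-0.0034],[0,0,0]],
  [[0.02,0,-0.0043],[0,0,0]],
  [[0.025,0,-0.0053],[0,0,0]],
  [[0.03,0,-0.0064],[0,0,0]],
  [[0.035,0,-0.0075],[0,0,0]],
], force=35)

```text
time_s: 29.45
tool_pos: [477.2, 10.8, 34.0]
orientation: [-0.245, 2.923, 0.028]
force: [-0.2, 0.2, -3.4]
gripper_width: 11.5
grip_force: 34.9
```

Run:
```python
from h import *
p=bot.camera_params("top")
C=[ray(p,(125+u/5.43,195+v/5.43),30)[:2] for u,v in((92,70),(265,65),(283,410),(105,415))];print(np.round(C,1))
c=np.mean(C,0);ax=(C[0]+C[1]-C[2]-C[3]);ax/=np.linalg.norm(ax);yaw=np.arctan2(ax[1],ax[0]);print(c,ax,yaw)
cc=c+27*ax;print("comp",cc)
sync();t=cc-23.7*ax;print("tcp",t)
plan([*t,130],Rt(yaw,0.21))
```

```text
[[529.9 369.1]
 [532.7 300.1]
 [395.4 289.1]
 [392.6 359.6]]
[462.6309363  329.46154138] [0.99723699 0.07428579] 0.07435428415300079
comp [489.55633512 331.46725774]
[477.2  10.8  34. ] 0.242
tcp [465.92181838 329.70668449]
shift [-0.061, 0.3164, -0.0847] turn [0.021, -0.001, 0.091]
```

Call:
step_arm([
  [[-0.008,0,-0.04],[0,0,0]],
  [[-0.02,0,-0.094],[0,0,0]],
  [[-0.025,0.04,-0.093],[0,0,0.01]],
  [[-0.03,0.09,-0.091],[0.005,0,0.03]],
  [[-0.04,0.15,-0.09],[0.01,0,0.05]],
  [[-0.047,0.21,-0.088],[0.015,0,0.07]],
  [[-0.053,0.25,-0.086],[0.02,0,0.09]],
  [[-0.056,0.27,-0.085],[0.021,-0.001,0.091]],
])

```text
time_s: 30.45
tool_pos: [468.0, 285.6, 128.9]
orientation: [-0.113, 2.93, 0.012]
force: [-0.0, -0.6, -2.9]
gripper_width: 11.8
grip_force: 34.9
```

Run:
```python
from h import *
im,d,p=wrist();cv2.imwrite("pics/w6.png",im[:,:,::-1]);np.savez("w6.npz",im=im,**p)
sync();print(bot.observe()["force"].round(1))
plan([465.9,329.7,130],Rt(.06,0.21))
```

```text
[468.5 287.  129. ] 0.081
[ 1.1  1.8 -3.6]
shift [-0.0009, 0.0428, -0.0007] turn [0.005, 0.001, 0.016]
```

View pics/w6.png

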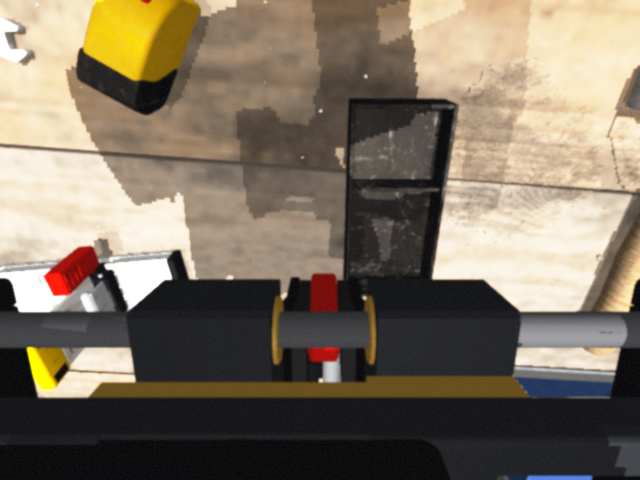

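Run:
```python
from h import *
p=np.load("w6.npz")
for uv,z in [((349,99),30),((456,102),30),((345,275),30),((357,182),27),((438,189),27),((350,270),3),((428,278),3)]: print(uv,z,ray(p,uv,z).round(1))
```

```text
(349, 99) 30 [392.  296.7  30. ]
(456, 102) 30 [388.7 360.6  30. ]
(345, 275) 30 [514.3 307.   30. ]
(357, 182) 27 [443.6 307.8  27. ]
(438, 189) 27 [444.2 362.4  27. ]
(350, 270) 3 [525.7 313.6   3. ]
(428, 278) 3 [528.3 378.6   3. ]
```

Run:
```python
from h import *
sync();plan([464.9,332.3,130],Rt(.072,0.21))
plan([464.9,332.3,45],Rt(.072,0.21),False)
```

```text
[468.5 287.  129. ] 0.081
shift [-0.0001, 0.0454, -0.0009] turn [0.003, 0.001, 0.005]
shift [0.0177, 0.0, 0.0831] turn [-0.0, -0.0, -0.0]
```

Call:
step_arm([
  [[0,0.02,0],[0,0,0]],
  [[0,0.04,0],[0,0,0.005]],
  [[0,0.0455,0],[0.003,0.001,0.005]],
  [[0.003,0.0455,0.015],[0.003,0.001,0.005]],
  [[0.007,0.0455,0.035],[0.003,0.001,0.005]],
  [[0.012,0.0455,0.055],[0.003,0.001,0.005]],
  [[0.0155,0.0455,0.073],[0.003,0.001,0.005]],
  [[0.0175,0.0455,0.082],[0.003,0.001,0.005]],
])

```text
time_s: 31.5
tool_pos: [464.7, 327.0, 43.3]
orientation: [-0.1, 2.934, 0.005]
force: [0.1, -1.3, -3.4]
gripper_width: 11.4
grip_force: 34.9
```

Call:
step_arm([
  [[0.0006,0,0.003],[0,0,0]],
  [[0.0012,0,0.006],[0,0,0]],
  [[0.0017,0,0.008],[0,0,0]],
  [[0.0021,0,0.01],[0,0,0]],
  [[0.0021,0,0.01],[0,0,0]],
  [[0.0021,0,0.01],[0,0,0]],
  [[0.0021,0,0.01],[0,0,0]],
  [[0.0021,0,0.01],[0,0,0]],
])

```text
time_s: 32.5
tool_pos: [465.8, 328.5, 35.1]
orientation: [-0.101, 2.931, 0.007]
force: [0.2, 1.1, -2.6]
gripper_width: 11.7
grip_force: 34.9
```

Call:
step_arm([
  [[0,0.0015,0],[0,0,0]],
  [[0,0.003,0],[0,0,0]],
  [[0.0003,0.003,0.001],[0,0,0]],
  [[0.0005,0.003,0.002],[0,0,0]],
  [[0.0007,0.003,0.003],[0,0,0]],
  [[0.0009,0.003,0.004],[0,0,0]],
  [[0.0009,0.003,0.004],[0,0,0]],
  [[0.0009,0.003,0.004],[0,0,0]],
])

```text
time_s: 33.5
tool_pos: [465.6, 331.5, 31.0]
orientation: [-0.101, 2.931, 0.007]
force: [0.4, 0.1, -3.0]
gripper_width: 11.7
grip_force: 34.9
```

Call:
step_arm([
  [[0.0001,0,0.0005],[0,0,0]],
  [[0.0002,0,0.001],[0,0,0]],
  [[0.0003,0,0.0015],[0,0,0]],
  [[0.0003,0,0.0015],[0,0,0]],
  [[0.0003,0,0.0015],[0,0,0]],
  [[0.0003,0,0.0015],[0,0,0]],
  [[0.0003,0,0.0015],[0,0,0]],
  [[0.0003,0,0.0015],[0,0,0]],
])

```text
time_s: 34.5
tool_pos: [465.4, 331.5, 30.2]
orientation: [-0.101, 2.93, 0.007]
force: [-3.0, -0.5, 5.8]
gripper_width: 11.3
grip_force: 34.9
```

Call:
step_arm([
  [[0,0,0],[0,0,0]],
  [[0,0,0],[0,0,0]],
  [[0,0,0],[0,0,0]],
  [[0,0,0],[0,0,0]],
  [[0,0,0],[0,0,0]],
  [[0,0,-0.005],[0,0,0]],
  [[0,0,-0.02],[0,0,0]],
  [[0,0,-0.05],[0,0,0]],
], hand=-0.4)

```text
time_s: 35.5
tool_pos: [454.5, 330.6, 78.7]
orientation: [-0.101, 2.933, 0.006]
force: [0.4, -0.1, -0.5]
gripper_width: 25.7
grip_force: 0.0
```

Call:
step_arm([
  [[0,0,-0.04],[0,0,0]],
  [[0,0,-0.09],[0,0,0]],
  [[0,-0.04,-0.12],[0,0,0]],
  [[0,-0.08,-0.13],[0,0,0]],
  [[0,-0.12,-0.13],[0,0,0]],
  [[0,-0.12,-0.13],[0,0,0]],
  [[0,-0.12,-0.13],[0,0,0]],
  [[0,-0.12,-0.13],[0,0,0]],
])

```text
time_s: 36.5
tool_pos: [436.4, 210.5, 206.0]
orientation: [-0.103, 2.93, 0.008]
force: [-0.3, -0.5, -0.0]
gripper_width: 26.6
grip_force: 0.0
```

Run:
```python
from h import *
s,_=bot.get_image("scene");t,_=bot.get_image("top");w,_=bot.get_image("wrist")
c=np.zeros((600,800,3),np.uint8)
c[:300,:400]=cv2.resize(s[180:270,160:280],(400,300));c[:300,400:]=cv2.resize(s[190:370,260:500],(400,300))
c[300:,:400]=cv2.resize(t[160:310,130:330],(400,300));c[300:,400:]=cv2.resize(w,(400,300))
cv2.imwrite("pics/f.png",c[:,:,::-1])
```

```text
(no output)
```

View pics/f.png

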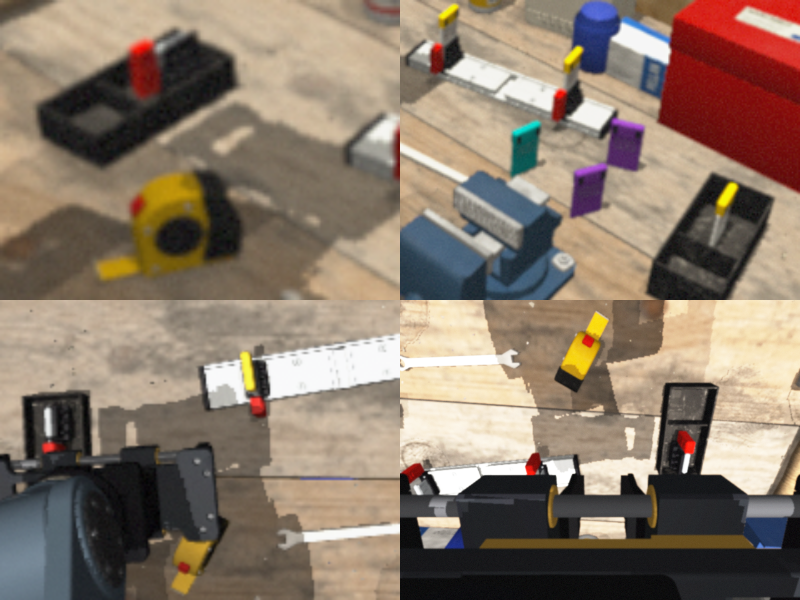

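The clip sits in the shallow tray's far compartment and the card stands in the deep tray. The two sound clips and their cards are home, and the tape and spanner are untouched.

```bash
python3 -c "
from workcell import bot
print(bot.hand_in())"
```

```text
the job is handed in; nothing more can be done
None
```

Job handed in at about 37 s: the middle card was the loose one; it now stands in the deep tray and its clip is in the shallow tray. The first card tugged (the left one) held at about 7 N, the third was not tugged, and both sound clips are home with their cards seated; the verdict was not shown.

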